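Kit two gear sets onto their stacking posts

ROBOT

A 6-joint arm with a two-finger parallel gripper is mounted at the origin on the work surface. World frame = base frame: x ahead of the robot, y to its left, z up, the work surface at z = 0. Lengths are in m, angles in rad, forces in N, time in s.
With the tool pointing down it reaches from about 0.375 to 0.975 m from the base axis. Payload 3.8 kg.
Tool frame: the origin (TCP) lies midway between the tips of the shut fingers; the grasp point (between the pads) lies 19 mm behind it; z points along the fingers, y is the line along which they close (so a half turn about z gives the same grasp; the last joint's range is limited). The gripper opens to 88 mm and grips with 3 to 60 N. Pads are 18 mm wide; open, the fingers measure 123 mm over their backs; the gripper's body (75 mm by 187 mm) begins 45 mm behind the grasp point.
Start: joints at [-1.278, 0.264, 1.604, -0, 1.274, -0.037], TCP at [0.219, -0.639, 0.239] pointing down, gripper open.
Joint ranges: [-2.63, 2.63], [-0.94, 2.18], [0.31, 2.57], [-1.31, 4.45], [0, 2.66], [-2.55, 2.55]. Speed limits (rad/s): [2.57, 2.57, 3.14, 3.14, 3.14, 3.14].

INTERFACE

Orientations are given as a rotation vector (axis times angle).
In Python, from cell import manip, inverse_kinematics, cams, order gives the robot as it stands. Calls block until the motion is done:
- manip.move_pose(position, orientation): joint-space move of the TCP to a pose.
- manip.move_linear(position, rate=0.15, rot=None): straight line of the TCP; rot=None keeps the orientation; rate is the mean speed in m/s.
- manip.set_joints(angles): joint-space move.
- manip.set_gripper(opening, force=None): finger opening in m; force is the grip in N (None keeps the last); returns when the fingers have stopped.
- manip.dwell(seconds).
- inverse_kinematics(position, orientation): joint angles nearest the present ones, or None.
- manip.state(): the state.
- cams.capture(name): name is "scene" or "top"; returns a dict with "image" (420x560x3 uint8, blue, green, red), "z_map" (420x560 float32, m along the optical axis (not along the pixel's ray), 0 where there is no reading), "intrinsics" (3x3 intrinsics, pixels), "position" and "orientation" of the camera in the world. Camera axes: x right, y down, z forward; pixel columns grow to the right and rows downward; lengths in m; the calibration is good to about 2 mm. A picture is of the moment at which its call begins.
A pose or a line that the arm cannot do raises manip.IKError and nothing moves.
- order.close_job(): hands the job in; it is judged then, once.
The state is a dict: "clock": time; "joint_pos": joint angles; "joint_velocities": joint speeds; "tau": joint torques, N m; "tool_pos": TCP position; "tcp_rot": TCP orientation; "contact_force": force on the tool from outside, world axes, zero at the start; "moment": the same for the moment, N m; "gripper_width": finger opening in m; "grasp_force": force on a finger pad.
Only numpy, scipy, OpenCV 4.12 (cv2) and the standard library are available. Lean on these libraries where they do the work, as an engineer would, in place of code of your own. Each camera call takes 0.05 s, during which the arm holds its last target. There are 200 camera calls.

TASK

Kit the inspected gear sets: on the post with the blue foot stack the large steel gear (collar side up), then the brass spacer, then the small steel gear on top; on the post with the yellow foot stack the black gear (collar side up), then the white nylon bush. Each part must sit fully down, flat on its seat or on the part below; lower the parts down the posts and do not let them drop. Leave the green bottle, the wooden case and the red block standing where they are.

Things in the scene. Friction and masses are not known exactly. Their poses are not given: they have to be found in the camera images.
- large_gear: Large bright steel gear, about 0.65 kg: toothed disc 84 mm across, 14 mm thick, with a smooth collar on top, 46 mm in diameter, 18 mm tall (32 mm overall), to grip it by. Lies collar up. 28 mm bore right through: 5 mm of play all round on an 18 mm post. Lies flat on the table; origin: centre of its underside, z up along the bore.
- brass_spacer: Brass spacer ring, about 0.12 kg, 44 mm outside diameter, 16 mm tall, smooth. 28 mm bore right through: 5 mm of play all round on an 18 mm post. Lies flat on the table; origin: centre of its underside, z up along the bore.
- small_gear: Small bright steel gear without a collar, about 0.28 kg, 56 mm across the tooth tips, 20 mm thick; it may be gripped across the teeth at any angle. 28 mm bore right through: 5 mm of play all round on an 18 mm post. Lies flat on the table; origin: centre of its underside, z up along the bore.
- black_gear: Black gear, about 0.42 kg: toothed disc 68 mm across, 14 mm thick, with a smooth dark grey collar on top, 46 mm in diameter, 18 mm tall (32 mm overall), to grip it by. Lies collar up. 28 mm bore right through: 5 mm of play all round on an 18 mm post. Lies flat on the table; origin: centre of its underside, z up along the bore.
- nylon_bush: White nylon bush (plain thick ring), about 0.03 kg, 42 mm outside diameter, 22 mm tall, smooth. 28 mm bore right through: 5 mm of play all round on an 18 mm post. Lies flat on the table; origin: centre of its underside, z up along the bore.
- blue_post: Stacking post fixed to the table: blue disc foot 90 mm across, 18 mm tall; on it a dark round seat 52 mm across, its top (where the first part rests) 24 mm above the table; upright steel post 18 mm in diameter ending 96 mm above the table, its last 14 mm tapering to 6 mm. Origin at the centre of the foot's underside, z up along the post.
- yellow_post: Stacking post fixed to the table: yellow disc foot 90 mm across, 18 mm tall; on it a dark round seat 52 mm across, its top (where the first part rests) 24 mm above the table; upright steel post 18 mm in diameter ending 84 mm above the table, its last 14 mm tapering to 6 mm. Origin at the centre of the foot's underside, z up along the post.
- oil_bottle: Bystander: small green bottle with a white cap, 44 mm in diameter, 68 mm tall, loose. Origin at the centre of its underside.
- gauge_case: Bystander: wooden gauge-block case, 70 (its x) by 45 (its y) by 27 mm tall, loose. Origin at the centre of its underside.
- magnet_block: Bystander: red block 50 (its x) by 40 (its y) by 40 mm tall with a black button on top (46 mm overall), loose. Origin at the centre of its underside.
There are look-alikes about, which are no part of the job. Leave any purple or turquoise look-alike of the nylon_bush alone.

How it is judged:
By the outcome, as a careful person would: the job done as asked, in the order asked, and still so for the second after the job is handed in, with the robot touching nothing.
It also fails if it takes over 120 s, if anything falls off the work surface, if the arm or the gripper's body presses on something with over 40 N, if the wrist force passes 120 N, or if a joint passes its speed limit or range.

## Working session

There is one attempt and no reset: what is moved stays moved. The work goes in short steps, each a Python script; the robot and the scene stay as the last script left them, time stands still between calls to the robot, and variables do not carry over. Pictures are saved under pics/ and viewed, at most 14 in all, crops included, and the job is handed in when it is done.

```bash
ls; mkdir -p pics
python3 - <<'E'
from cell import manip,cams
import cv2,numpy as np,pickle
for n in("top","scene"):
    c=cams.capture(n);cv2.imwrite(f"pics/{n}0.png",cv2.resize(c["image"],(784,588)));pickle.dump(c,open(f"{n}0.pkl","wb"))
    print(n,c["position"],c["orientation"],c["intrinsics"])
s=manip.state();print(s)
E
```

```text
pics
top [0.45678547 0.00589096 1.26558212] [-2.21453578  2.17438433 -0.04869042] [[463.53763509   0.         284.28315683]
 [  0.         463.53763509 211.26304956]
 [  0.           0.           1.        ]]
scene [ 1.35779054 -0.47389582  0.80424241] [-2.00560458 -1.14685753  0.55950008] [[505.36836427   0.         276.22062287]
 [  0.         505.36836427 211.42146819]
 [  0.           0.           1.        ]]
{'clock': 0.1, 'joint_pos': array([-1.27791403e+00,  2.64693269e-01,  1.60524621e+00, -9.39816688e-06,
        1.27371713e+00, -3.68947161e-02]), 'joint_velocities': array([ 0.00140123, -0.00084031, -0.00405445,  0.00113627,  0.00015113,
       -0.00108253]), 'tau': array([ 3.57441895e-04, -5.03617966e+01, -3.58070469e+01,  7.31077348e-02,
        2.33532483e-02, -6.33101763e-05]), 'tool_pos': array([ 0.21839629, -0.63800075,  0.23749737]), 'tcp_rot': array([-3.09696326e+00, -5.15336856e-01,  4.27547446e-04]), 'contact_force': array([-0.21836188,  0.63619726, -0.53614639]), 'moment': array([ 0.00425654, -0.01948136,  0.02621613]), 'grasp_force': 0.0, 'gripper_width': 0.08790270400818215}
```

View pics/top0.png

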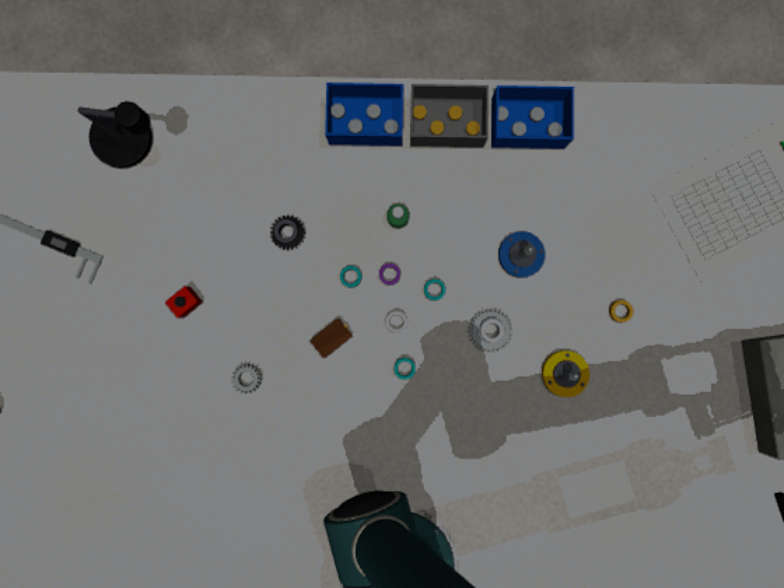

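View pics/scene0.png

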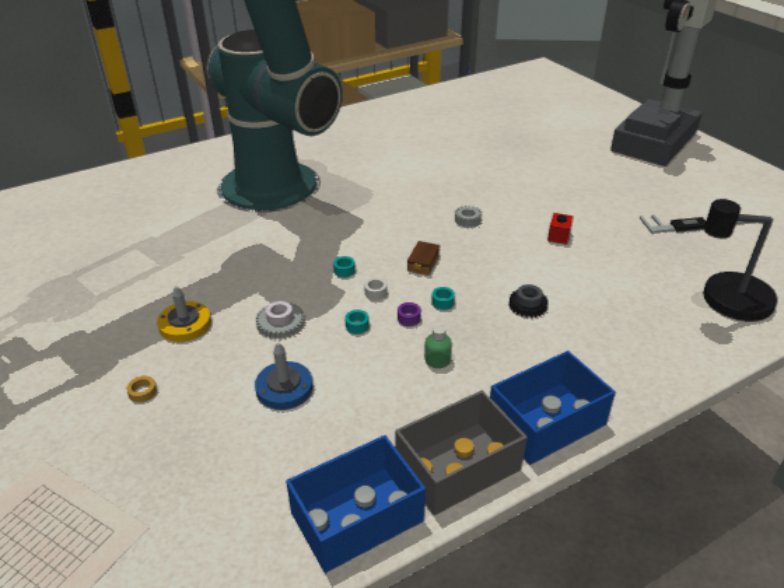

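The top view shows the large gear (490,330), spacer (621,310), small gear (247,377), black gear (288,232), white bush (396,321), blue post (522,254) and yellow post (566,373). The bystanders are the bottle (398,214), case (331,337) and red block (183,301). There is only one white bush, among 3 turquoise rings and 1 purple one. Next I measure them using depth.

```bash
cat > vis.py <<'E'
import numpy as np,cv2
from scipy.spatial.transform import Rotation as R
def cloud(c):
    z=c["z_map"];K=c["intrinsics"];v,u=np.indices(z.shape)
    p=np.stack([(u-K[0,2])/K[0,0]*z,(v-K[1,2])/K[1,1]*z,z],-1)
    P=p@R.from_rotvec(c["orientation"]).as_matrix().T+c["position"];P[z==0]=np.nan
    return P
def ring(P,xy,zlo,zhi,r):
    "circle enclosing points in the height band near xy"
    m=(np.hypot(P[...,0]-xy[0],P[...,1]-xy[1])<r)&(P[...,2]>zlo)&(P[...,2]<zhi)
    q=P[m]
    if len(q)<5:return None
    c,rad=cv2.minEnclosingCircle(q[:,:2].astype(np.float32)*1000)
    return np.round(c,1),round(rad,1),np.round(np.median(q[:,2])*1000,1),np.round(q[:,:2].mean(0)*1000,1),len(q)
E
python3 - <<'E'
import pickle,numpy as np
from vis import *
C={n:cloud(pickle.load(open(n+"0.pkl","rb"))) for n in("top","scene")}
px=dict(large=(490,316,32,.027),spacer=(621,303,16,.03),small=(247,367,20,.035),black=(288,222,32,.027),nylon=(396,313,22,.027),bluefoot=(514,240,18,.055),yellowfoot=(556,372,18,.055),bottle=(398,214,68,.035),case=(331,337,27,.05),red=(183,301,40,.04))
P=C["top"]
print("table",[np.round(P[int(v/1.4),int(u/1.4)],4) for u,v in((200,500),(450,260),(650,230))])
for k,(u,v,h,r) in px.items():
    p=np.nanmedian(P[int(v/1.4)-3:int(v/1.4)+4,int(u/1.4)-3:int(u/1.4)+4].reshape(-1,3),0)
    for n in C:
        a=ring(C[n],p[:2],h/1000-.005,h/1000+.006,r)
        if a: a=ring(C[n],a[0]/1000,h/1000-.005,h/1000+.006,r)
        print(k,n,np.round(p*1000),*(a or ()))
for n in C:
  for k,t in (("bluefoot",.096),("yellowfoot",.084)):
    u,v=px[k][:2];p=P[int(v/1.4),int(u/1.4)]
    for b in((.035,.05),(.05,.065),(.065,t+.01)):print(k,n,b,ring(C[n],p[:2],*b,.05))
E
```

```text
table [array([0.1196, 0.3868, 0.0048]), array([ 0.5923, -0.0871,  0.0009]), array([ 0.6574, -0.4788, -0.001 ])]
large top [ 484. -166.   12.] [ 457.5 -167.1] 22.2 31.2 [ 459.  -166.8] 107
large scene [ 484. -166.   12.] [ 459.8 -170.1] 22.8 29.5 [ 464.1 -169.7] 96
spacer top [ 513. -420.    3.] [ 496.3 -419. ] 22.4 14.6 [ 496.2 -419.2] 118
spacer scene [ 513. -420.    3.] [ 500.9 -422.2] 23.5 13.3 [ 501.  -422.4] 144
small top [376. 300.  18.] [353.9 301. ] 28.1 19.7 [354.3 301.5] 212
small scene [376. 300.  18.] [357.6 298.1] 30.7 18.2 [358.4 297.3] 127
black top [656. 229.  26.] [638.2 229.7] 23.0 30.7 [639.  230.1] 136
black scene [656. 229.  26.] [641.7 227.3] 23.3 29.9 [642.3 227. ] 127
nylon top [486.  18.   2.] [468.3  14.9] 20.6 21.0 [467.9  14.7] 103
nylon scene [486.  18.   2.] [473.   14.6] 23.1 19.8 [472.9  12.1] 78
bluefoot top [ 631. -210.   18.] [ 603.3 -225.7] 45.1 17.8 [ 602.3 -224.7] 681
bluefoot scene [ 631. -210.   18.] [ 606.7 -228. ] 46.3 16.6 [ 612.7 -230.7] 829
yellowfoot top [ 379. -291.   21.] [ 374.3 -311.8] 45.2 18.0 [ 375.  -310.6] 704
yellowfoot scene [ 
[... 1063 characters left out ...]
.3, np.float64(76.3), array([ 375.5, -310.2]), 40)
bluefoot scene (0.035, 0.05) (array([ 608.1, -228.9]), 8.9, np.float64(42.9), array([ 611.9, -230.1]), 46)
bluefoot scene (0.05, 0.065) (array([ 609.1, -230. ]), 8.5, np.float64(57.8), array([ 612.1, -230.5]), 39)
bluefoot scene (0.065, 0.106) (array([ 608.3, -228.9]), 9.4, np.float64(79.8), array([ 610.7, -229.8]), 99)
yellowfoot scene (0.035, 0.05) (array([ 380.1, -315.2]), 8.9, np.float64(41.8), array([ 383.2, -316. ]), 41)
yellowfoot scene (0.05, 0.065) (array([ 379.5, -316. ]), 9.4, np.float64(56.7), array([ 383.7, -315.5]), 38)
yellowfoot scene (0.065, 0.094) (array([ 379.9, -315.6]), 9.2, np.float64(72.1), array([ 381. , -315.9]), 53)
```

```bash
cat > lib.py <<'E'
import numpy as np
from scipy.spatial.transform import Rotation as R
from cell import manip,cams,inverse_kinematics
def rot(yaw): return (R.from_euler("z",yaw)*R.from_euler("x",np.pi)).as_rotvec()
Y=np.pi/2            # closes along world x
def st(): 
    s=manip.state();return s
def show(t):
    s=st();print(t,"t=%.1f"%s["clock"],"tcp",np.round(s["tool_pos"]*1000,1),"F",np.round(s["contact_force"],1),"w %.1f g %.1f"%(s["gripper_width"]*1000,s["grasp_force"]));return s
def fz(): return st()["contact_force"][2]
def pick(xy,h,force,pre,yaw=Y,lift=.16):
    "grip with fingertips at height h; returns actual TCP height at grip"
    manip.set_gripper(pre,force)
    manip.move_pose([*xy,.14],rot(yaw))
    manip.move_linear([*xy,h+.02],rate=.2); manip.move_linear([*xy,h],rate=.05)
    manip.set_gripper(.0,force); z=show("gripped")["tool_pos"][2]
    if lift: manip.move_linear([*xy,lift],rate=.15); show("lifted")
    return z
def place(xy,zc,over,opening,yaw=Y,dF=2.5):
    "zc: commanded TCP height at seating; over: safe transfer height"
    manip.move_pose([*xy,over],rot(yaw)); manip.dwell(.3)
    s=show("above"); F0=s["contact_force"].copy()
    z=over
    while z>zc+.004:
        z=max(z-.02,zc+.004); manip.move_linear([*xy,z],rate=.08)
        F=st()["contact_force"]-F0
        if np.abs(F).max()>5: show("CONTACT early z=%.4f"%z); return False
    while z>zc-.006:
        z-=.0008; manip.move_linear([*xy,z],rate=.02); manip.dwell(.05)
        if fz()-F0[2]>dF: break
    show("seated? z-zc=%.1f mm"%((z-zc)*1000))
    if abs(z-zc)>.004: return False
    manip.set_gripper(opening); manip.dwell(.2)
    manip.move_linear([*xy,over],rate=.15); show("released"); return True
E
python3 - <<'E'
from lib import *
xy=[.4587,-.1686]
pick(xy,.0165,20,.075,yaw=0,lift=0)
manip.set_gripper(.075)
manip.move_linear([*xy,.05],rate=.15); manip.move_pose([*xy,.05],rot(Y)); manip.move_linear([*xy,.0165],rate=.1)
show("2nd"); manip.set_gripper(0,30); show("gripped"); 
manip.set_gripper(.075); manip.move_linear([*xy,.10],rate=.2)
manip.move_pose([.30,-.52,.2],rot(Y)); show("clear")
import cv2,pickle
from vis import *
for n in("top","scene"):
    c=cams.capture(n);pickle.dump(c,open(n+"1.pkl","wb"));P=cloud(c)
    print(n,ring(P,xy,.027,.038,.027))
    m=ring(P,xy,.009,.019,.05);print(m)
    if n=="top":cv2.imwrite("pics/t1.png",cv2.resize(c["image"],(784,588)))
E
```

```text
gripped t=4.2 tcp [ 458.9 -168.9   16.7] F [ 0.4 -1.2  0.2] w 44.9 g 19.9
2nd t=7.1 tcp [ 458.4 -168.4   16. ] F [-0.1  0.3 -0.2] w 74.8 g 0.0
gripped t=7.6 tcp [ 457.6 -168.4   16.5] F [-5.2 -0.3  6. ] w 45.3 g 30.0
clear t=10.3 tcp [ 300.5 -518.8  199.1] F [-0.4  0.3 -0.6] w 75.2 g 0.0
top (array([ 456.9, -166.8]), 22.9, np.float64(30.7), array([ 456.7, -166.6]), 143)
(array([ 456.4, -166.6]), 41.9, np.float64(12.9), array([ 456.6, -164.9]), 422)
scene (array([ 460.1, -168.1]), 23.9, np.float64(29.7), array([ 461.2, -169.8]), 124)
(array([ 460.3, -169. ]), 43.4, np.float64(12.0), array([ 469.2, -172.1]), 380)
```

View pics/t1.png

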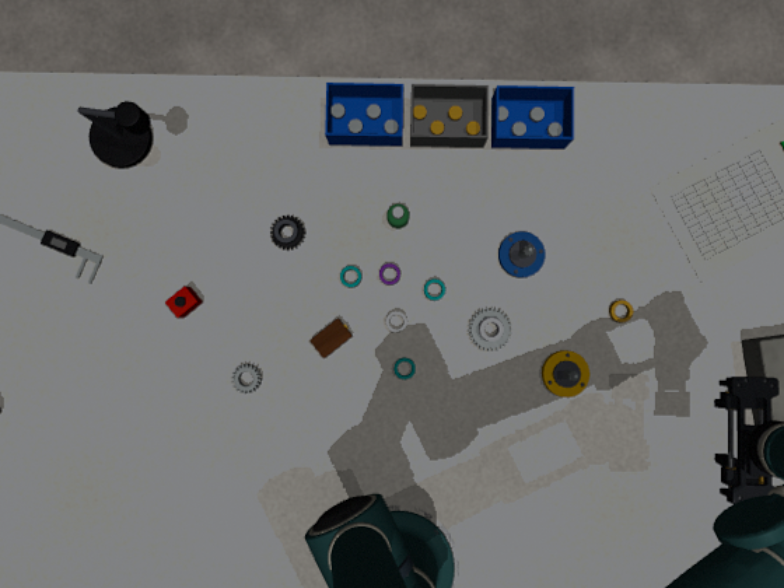

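The view shows the large gear still at (490,328), now centred at a known pose. That gives each camera's bias, so I can correct every other position.

```bash
cat >> lib.py <<'E'
BLUE=[.6045,-.2276]; YEL=[.3760,-.3143]
E
python3 - <<'E'
from lib import *
z=pick([.458,-.1686],.0165,35,.07)
if place(BLUE,.0165+.024,.15,.075):
    z=pick([.4981,-.4213],.0025,20,.075)
E
```

```text
gripped t=13.8 tcp [ 458.  -168.7   16.7] F [-2.1  0.7  1.2] w 45.3 g 35.0
lifted t=14.9 tcp [ 456.9 -168.2  158.6] F [-0.5 -0.  -5.2] w 45.4 g 35.0
above t=15.9 tcp [ 603.8 -227.3  150.3] F [ 1.  -1.1 -5.3] w 45.5 g 35.0
seated? z-zc=-0.8 mm t=20.0 tcp [ 604.7 -227.7   40.7] F [-3.6  1.7  5.5] w 45.0 g 35.0
released t=21.6 tcp [ 603.7 -227.3  148.9] F [-0.6  0.5 -0.1] w 74.9 g 0.0
gripped t=24.6 tcp [ 498.2 -421.4    2.7] F [-0.1 -0.8  0.5] w 43.6 g 20.0
lifted t=25.8 tcp [ 497.4 -420.7  158.5] F [-0.1  0.4 -1.3] w 43.6 g 20.0
```

Run:
```python
from lib import *
if place(BLUE,.0025+.056,.15,.07,dF=2):
    z=pick([.3554,.2988],.004,30,.08)
    import cv2
    c=cams.capture("scene");cv2.imwrite("pics/s2.png",cv2.resize(c["image"][210:330,90:270],(720,480),interpolation=cv2.INTER_CUBIC))
```

```text
above t=27.0 tcp [ 604.1 -229.   150.1] F [ 0.3 -0.1 -1.2] w 43.5 g 20.0
seated? z-zc=-0.8 mm t=30.6 tcp [ 604.7 -227.7   58.6] F [-2.6  2.   5.8] w 43.3 g 20.0
released t=32.2 tcp [ 603.9 -227.3  149.2] F [ 0.1  0.2 -0.5] w 70.3 g 0.0
gripped t=36.4 tcp [355.4 298.9   4.2] F [-1.1  0.2  1.3] w 55.5 g 30.0
lifted t=37.6 tcp [354.6 298.2 158.8] F [-0.3 -0.6 -2.7] w 55.9 g 30.0
```

View pics/s2.png

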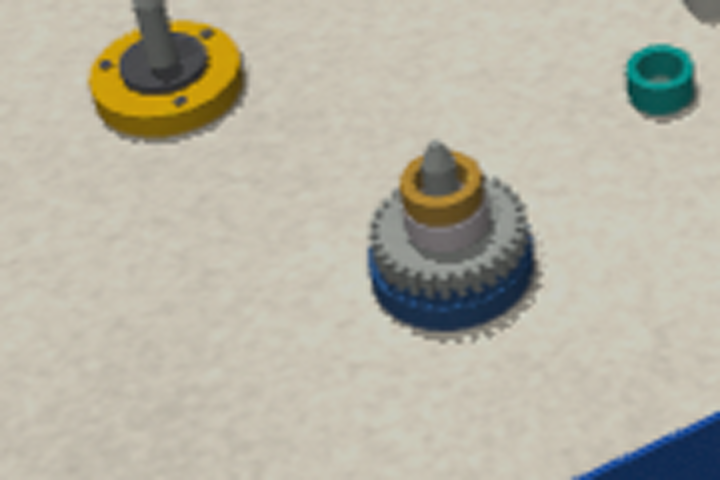

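The crop shows the large gear and the spacer stacked flat on the blue post at about (440,230), roughly centred. I go on with the other parts.

Run:
```python
from lib import *
if place(BLUE,.004+.072,.15,.082):
    pick([.6396,.2277],.0165,35,.07)
    if place(YEL,.0165+.024,.15,.075):
        pick([.470,.0132],.004,12,.066)
```

```text
above t=40.0 tcp [ 604.7 -226.9  150.2] F [ 0.  -0.6 -3.5] w 55.5 g 30.0
seated? z-zc=-0.8 mm t=43.3 tcp [ 604.7 -227.7   76.2] F [-2.9  0.9  5.8] w 55.9 g 30.0
released t=44.7 tcp [ 604.2 -227.5  149.6] F [ 0.1  0.6 -0.6] w 81.9 g 0.0
gripped t=48.5 tcp [639.5 227.8  16.7] F [-1.6 -0.1 -0.6] w 44.7 g 35.0
lifted t=49.6 tcp [638.6 227.3 158.3] F [-0.5  0.3 -4.7] w 44.5 g 35.0
above t=52.1 tcp [ 376.4 -314.1  150. ] F [-0.4  0.3 -4.8] w 44.5 g 35.0
seated? z-zc=-0.0 mm t=55.8 tcp [ 376.2 -314.5   40.7] F [-0.7 -0.1 -2.1] w 44.8 g 35.0
released t=57.5 tcp [ 375.4 -313.8  149.1] F [-0.2 -0.1  0. ] w 74.9 g 0.0
gripped t=60.9 tcp [470.2  13.2   4.2] F [ 0.6 -0.7  1.5] w 41.8 g 12.0
lifted t=62.1 tcp [469.1  13.2 158.9] F [-0.2  0.  -1.1] w 41.5 g 12.0
```

Run:
```python
from lib import *
from vis import *
import cv2
c=cams.capture("top");P=cloud(c)
print("black collar top",ring(P,YEL,.045,.063,.027),ring(P,YEL,.03,.044,.04))
print("ok",place(YEL,.004+.056,.15,.066,dF=2))
manip.move_pose([.30,.45,.3],rot(Y));show("clear")
P={}
for n in("top","scene"):
    c=cams.capture(n);P[n]=cloud(c)
    for k,xy,z in(("small",BLUE,.092),("bush",YEL,.078),("largedisc",BLUE,.038),("blackdisc",YEL,.038)):
        print(n,k,ring(P[n],xy,z-.006,z+.008,.05))
    if n=="top":print(ring(P[n],(.6713,.0154),.06,.075,.035),ring(P[n],(.4341,.1394),.022,.033,.05),ring(P[n],(.4985,.4226),.035,.046,.04))
    else: cv2.imwrite("pics/s3.png",cv2.resize(c["image"][180:320,90:300],(780,520),interpolation=cv2.INTER_CUBIC))
```

```text
black collar top (array([ 375.7, -311.2]), 22.9, np.float64(54.5), array([ 375.9, -310.3]), 181) (array([ 375.5, -311.7]), 34.5, np.float64(36.3), array([ 376.9, -307. ]), 235)
above t=63.7 tcp [ 376.5 -313.7  150.1] F [ 0.8 -0.2 -0.3] w 41.0 g 12.0
seated? z-zc=0.0 mm t=67.1 tcp [ 376.1 -314.5   60.2] F [0.  0.  2.6] w 41.4 g 12.0
released t=68.6 tcp [ 375.6 -313.9  149.3] F [-0.1  0.3 -0.2] w 65.9 g 0.0
ok True
clear t=71.3 tcp [300.6 449.4 299.8] F [ 0.  -0.1 -0.9] w 66.2 g 0.0
top small (array([ 603.2, -225.3]), 28.5, np.float64(90.9), array([ 603.8, -225.5]), 264)
top bush (array([ 375.5, -312.1]), 20.9, np.float64(76.8), array([ 375.5, -311.8]), 146)
top largedisc (array([ 603.9, -225.5]), 42.4, np.float64(36.6), array([ 598. , -216.9]), 319)
top blackdisc (array([ 375.5, -312. ]), 34.1, np.float64(36.7), array([ 377.5, -303.4]), 199)
(array([671.6,  15.4]), 10.6, np.float64(66.2), array([671.2,  15.2]), 55) (array([434.7, 140.4]), 39.3, np.float64(25.7), array([434.2, 139. ]), 409) (array([499.3, 422.4]), 30.5, np.float64(40.0), array([498.2, 422.4]), 267)
scene small (array([ 607. , -227.3]), 29.2, np.float64(89.5), array([ 607.6, -227.8]), 320)
scene bush (array([ 378. , -316.7]), 23.9, np.float64(74.8), array([ 380., -315.]), 138)
scene largedisc (array([ 608.5, -227.8]), 43.2, np.float64(35.7), array([ 618.9, -232.5]), 512)
scene blackdisc (array([ 381.4, -314.1]), 34.9, np.float64(35.7), array([ 391.9, -316.2]), 236)
```

View pics/s3.png

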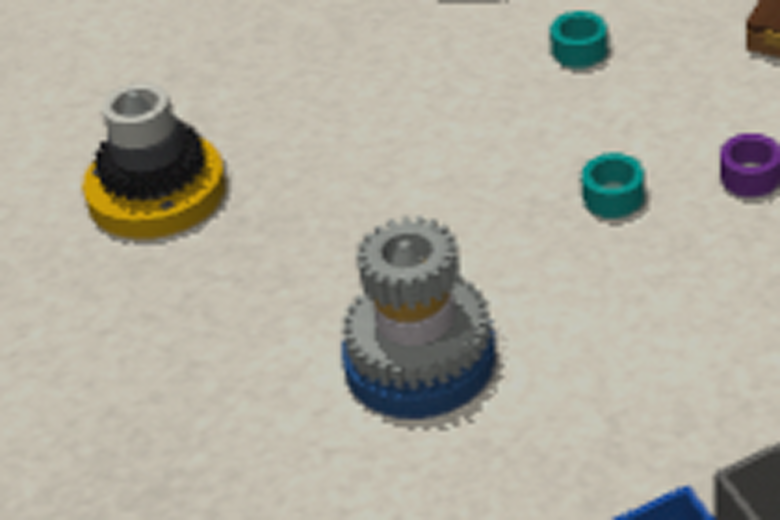

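Both stacks are complete and flat: the blue one at (410,310) and the yellow one at (150,160). Their heights match the expected ones with the camera's offset of about −1.5 mm, and the bystanders have not moved.

```bash
python3 -c "
from cell import order
print(order.close_job())"
```

```text
the job is handed in; nothing more can be done
None
```

The job is handed in: all five parts are stacked in the order asked and sit fully down on their posts, the bystanders are where they were, and it took about 71 s of the 120 s allowed.

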